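# Put the still life back on its traced plinths

## Robot

A 6-joint arm with a two-finger parallel gripper is mounted at the origin on the work surface. World frame = base frame: x ahead of the robot, y to its left, z up, the work surface at z = 0. Lengths are in m, angles in rad, forces in N, time in s.
With the tool pointing down it reaches from about 0.275 to 1 m from the base axis. Payload 8.4 kg.
Tool frame: the origin (TCP) lies between the finger pads; the fingertips stand env.nose_length ahead of it and the grasp point (between the pads) lies 8 mm behind it (env.nose_length is the distance from the TCP to the fingertips, in m); z points along the fingers, y is the line along which they close (so a half turn about z gives the same grasp; the last joint's range is limited). The gripper opens to 85 mm and grips with 20 to 120 N. Pads are 22 mm wide; open, the fingers measure 114 mm over their backs; the gripper's body (76 mm by 85 mm) begins 54 mm behind the grasp point. The pads swing forward as they close: fully open they stand 13 mm farther back than shut.
Start: joints at [1.299, 0.353, 1.633, -0, 1.155, -0.002], TCP at [0.167, 0.602, 0.242] pointing down, gripper open.
Joint ranges: [-2.63, 2.63], [-0.92, 2.1], [0.06, 2.66], [-1.3, 4.44], [0, 2.69], [-3.02, 3.02]. Speed limits (rad/s): [2.22, 2.22, 2.79, 3.14, 3.14, 3.14].

## Interface

Orientations are given as a unit quaternion [w, x, y, z].
In Python, from plant import env gives the robot as it stands.
- The arm moves only by the tool move_arm, never from a script. Its argument "targets" is a list of rows, each an object with "slide": the shift along the tool's x, y, z in m, a list of three; "roll": the turn about the tool's z in rad. A call has 1 to 12 rows; each row is the pose to reach, as a shift and turn from the pose commanded when the call began, along the tool's axes at that moment; what a row does not reach only later rows make up. A row lasts 1/12 s, in which the tool goes at most 41.7 mm and 7.16 degrees, less where a joint would pass 70% of its speed; a pose out of reach is approached as far as the arm can. A call with a gripper value outside its range is refused whole. "hand" is the closure, from 0 (fully open) to 1 (shut), set as the call begins (left out, the last holds). The fingers move at their own pace and stop on an object; "newtons" is the grip in N (left out, the last holds). Time passes only in rows, so rows that repeat a pose let the fingers close. It gives the time, the measured TCP pose, the force, the opening and the grip force at its end, in the units of the state.
- env.observe(): the state, without advancing time (a new reading comes with each control period).
- env.camera(name): name is "scene" or "side" or "wrist"; returns the picture (420x560x3 uint8, blue, green, red); there is no depth.
- env.camera_model(name): a dict with "K" (3x3 intrinsics, pixels), "R" (3x3) and "t" (3): a world point X has camera coordinates R X + t. Camera axes: x right, y down, z forward; pixel columns grow to the right and rows downward; lengths in m; the calibration is good to about 2 mm. A picture is of the moment at which its call begins: read the wrist's pose just before it. camera_model takes no time and is no camera call; for the wrist camera it gives the pose at the moment of the call.
- env.job_done(): hands the job in; it is judged then, once.
The state is a dict: "t": time; "joint_positions": joint angles; "qd": joint speeds; "tau": joint torques, N m; "position": TCP position; "tcp_rot": TCP orientation; "ft_force": force on the tool from outside, world axes, zero at the start; "torque": the same for the moment, N m; "width": finger opening in m; "gripper_force": force on a finger pad.
Only numpy, scipy, OpenCV 4.12 (cv2) and the standard library are available. Lean on these libraries where they do the work, as an engineer would, in place of code of your own. Each camera call takes 0.05 s, during which the arm holds its last target. There are 200 camera calls.

## Task

The still life was cleared off its plinths and has to stand again for the next sitting: put the vase, the lidded jar, the square bottle and the oblong tin each upright on the plinth where the outline of its own foot is traced, standing on the outline and, where the foot has corners, turned to line up with it. Set each one down gently, none may be dropped, and leave the brush pot and the varnish bottle where they stand.

Things in the scene. Friction and masses are not known exactly. Their poses are not given: they have to be found in the camera images.
- vase: loose white ceramic bud vase, 120 mm tall, 180 to 310 g: round foot 40 mm across, belly 64 mm across at 40 mm height, straight round neck 28 mm across from 74 to 106 mm height, flared lip 38 mm across at the top. Origin: centre of its foot; z up. Round, so its yaw is free.
- lidded_jar: loose round brown stoneware jar with a fixed white lid, 260 to 440 g: straight-sided body 62 mm across from its foot to 66 mm height, low domed lid with a 22 mm knob whose top is at 91 mm; lid and jar are one piece. Origin: centre of its foot; z up. Round, so its yaw is free.
- square_bottle: loose blue-glazed square stoneware bottle, 270 to 470 g: upright square body 54 x 54 mm, 78 mm tall with a slight shoulder to 84 mm, then a short round neck (30 mm collar) and cork up to 108 mm. Origin: centre of its foot; z up. x and y square to its sides.
- oblong_tin: loose bare-metal oblong oil tin, 230 to 390 g: body 96 mm (x) by 52 mm (y), 96 mm tall; on its top a 26 mm dark screw cap 30 mm towards +x and a low wire handle towards -x, both up to about 109 mm. Origin: centre of its foot; z up. x along its long side.
- plinth_small_circle: fixed riser, a white painted block 110 x 110 mm and 45 mm high on a slightly recessed dark foot. On its top, in the centre, the foot of one object is traced in a black charcoal line 3.5 mm wide: a small circle, for a foot 40 mm across. Origin: centre of its underside on the table (the tracing's centre is straight above it); z up, x and y parallel to the block's sides.
- plinth_large_circle: fixed riser, a white painted block 110 x 110 mm and 25 mm high on a slightly recessed dark foot. On its top, in the centre, the foot of one object is traced in a black charcoal line 3.5 mm wide: a large circle, for a foot 62 mm across. Origin: centre of its underside on the table (the tracing's centre is straight above it); z up, x and y parallel to the block's sides.
- plinth_square: fixed riser, a white painted block 110 x 110 mm and 35 mm high on a slightly recessed dark foot. On its top, in the centre, the foot of one object is traced in a black charcoal line 3.5 mm wide: a square, for a foot 54 x 54 mm, parallel to the block's sides. Origin: centre of its underside on the table (the tracing's centre is straight above it); z up, x and y parallel to the block's sides.
- plinth_rectangle: fixed riser, a white painted block 110 x 110 mm and 20 mm high on a slightly recessed dark foot. On its top, in the centre, the foot of one object is traced in a black charcoal line 3.5 mm wide: a rectangle, for a foot 96 mm (along x) by 52 mm (along y). Origin: centre of its underside on the table (the tracing's centre is straight above it); z up, x and y parallel to the block's sides.
- brush_pot: bystander, loose, stays where it is: metal pot 56 mm across and 85 mm tall with four paint brushes standing in it, up to 165 mm high, all within 28 mm of its axis. Stands among the objects. Origin: centre of its underside; z up.
- varnish_bottle: bystander, loose and light, stays where it is: small brown glass bottle 42 mm across and 85 mm tall with a black cap. Stands among the plinths. Origin: centre of its underside; z up.
There are look-alikes about, which are no part of the job. What is shaped like the square_bottle but red is not meant.

How it is judged:
At the end, for the whole second after the job is handed in: Each of the four objects stands upright (within 0.08 rad), released and at rest on top of its own plinth, its foot's centre within 10 mm of the tracing's centre; the oblong tin (either way round) and the square bottle (any of its four ways) are turned within 0.2 rad of their outlines (horizontal distance between vase and plinth_small_circle below 0.01 m and z of vase in the frame of plinth_small_circle between 0.041 and 0.05 m and angle between each of vase, lidded_jar, square_bottle, oblong_tin's own z axis and vertical below 0.08 rad and linear speed of each of vase, lidded_jar, square_bottle, oblong_tin below 0.02 m/s and angular speed of each of vase, lidded_jar, square_bottle, oblong_tin below 0.1 rad/s and contact force between the fingers and vase below 0.1 N and horizontal distance between lidded_jar and plinth_large_circle below 0.01 m and z of lidded_jar in the frame of plinth_large_circle between 0.021 and 0.03 m and contact force between the fingers and lidded_jar below 0.1 N and horizontal distance between square_bottle and plinth_square below 0.01 m and z of square_bottle in the frame of plinth_square between 0.031 and 0.04 m and contact force between the fingers and square_bottle below 0.1 N and horizontal distance between oblong_tin and plinth_rectangle below 0.01 m and z of oblong_tin in the frame of plinth_rectangle between 0.016 and 0.025 m and contact force between the fingers and oblong_tin below 0.1 N and angle between the x axis of oblong_tin and the x axis of plinth_rectangle, either way round below 0.2 rad and (angle between the x axis of square_bottle and the x axis of plinth_square, either way round below 0.2 rad or angle between the x axis of square_bottle and the y axis of plinth_square, either way round below 0.2 rad)); the robot touches nothing.
It fails at once if one of the four objects is let fall or thrown: it moves faster than 0.5 m/s (a free fall of about 13 mm) while the fingers do not touch it ((linear speed of vase above 0.5 m/s and contact force between the fingers and vase below 0.05 N) or (linear speed of lidded_jar above 0.5 m/s and contact force between the fingers and lidded_jar below 0.05 N) or (linear speed of square_bottle above 0.5 m/s and contact force between the fingers and square_bottle below 0.05 N) or (linear speed of oblong_tin above 0.5 m/s and contact force between the fingers and oblong_tin below 0.05 N)).
It fails at once if the brush pot is shifted by more than 20 mm or tipped (distance of brush_pot from where it was at the start of the episode above 0.02 m or angle between brush_pot's own z axis and vertical above 0.4 rad).
It fails at once if the varnish bottle is shifted by more than 20 mm or tipped (distance of varnish_bottle from where it was at the start of the episode above 0.02 m or angle between varnish_bottle's own z axis and vertical above 0.4 rad).
It also fails if it takes over 112 s, if anything falls off the work surface, if the arm or the gripper's body presses on something with over 40 N, if the wrist force passes 120 N, or if a joint passes its speed limit or range.

## Working session

There is one attempt and no reset: what is moved stays moved. The work goes in short steps, Python scripts to look and compute and a tool call to move; the robot and the scene stay as the last step left them, time stands still between calls to the robot, and variables do not carry over. Pictures are saved under pics/ and viewed, at most 14 in all, crops included, and the job is handed in when it is done.

Besides the shell and the picture viewer there is one more tool, called after "Request:" as name([rows], argument=value, ...), one row to a line, values as JSON. move_arm: Moves the arm, as the interface text tells. Its arguments: {"type":"object","properties":{"targets":{"type":"array","items":{"type":"object","properties":{"slide":{"type":"array","items":{"type":"number"}},"roll":{"type":"number"}}}},"hand":{"type":"number"},"newtons":{"type":"number"}},"required":["targets"]}

```bash
ls; mkdir -p pics
python3 - <<'E'
from plant import env
import cv2,numpy as np
s=env.observe();print({k:np.round(v,3) for k,v in s.items()},env.nose_length)
a=env.camera("scene");b=env.camera("side")
cv2.imwrite("pics/a.png",a);cv2.imwrite("pics/b.png",b)
for n in("scene","side","wrist"):
  m=env.camera_model(n);R=np.array(m["R"]);print(n,np.round(m["K"],1).tolist(),np.round(-R.T@m["t"],3),np.round(R,2).tolist())
E
```

```text
pics
{'t': np.float64(0.0), 'joint_positions': array([ 1.299,  0.354,  1.634, -0.   ,  1.155, -0.002]), 'qd': array([-0.   , -0.001, -0.   , -0.   , -0.002,  0.002]), 'tau': array([ 1.0000e-03, -6.0525e+01, -3.4207e+01,  0.0000e+00,  9.0000e-03,
        0.0000e+00]), 'position': array([0.166, 0.602, 0.242]), 'tcp_rot': array([-0.   ,  0.134,  0.991, -0.001]), 'ft_force': array([-0.933,  0.144,  0.16 ]), 'torque': array([ 0.056, -0.003,  0.017]), 'gripper_force': np.float64(0.0), 'width': np.float64(0.085)} 0.011
scene [[416.1, 0.0, 282.8], [0.0, 416.1, 206.0], [0.0, 0.0, 1.0]] [1.3   0.094 1.045] [[-0.11, 0.99, -0.0], [0.77, 0.08, -0.63], [-0.63, -0.07, -0.77]]
side [[469.0, 0.0, 277.5], [0.0, 469.0, 212.3], [0.0, 0.0, 1.0]] [ 0.145 -1.036  0.657] [[0.96, -0.29, -0.0], [-0.14, -0.47, -0.87], [0.25, 0.84, -0.49]]
wrist [[307.1, 0.0, 284.4], [0.0, 307.1, 207.6], [0.0, 0.0, 1.0]] [0.102 0.62  0.373] [[0.27, 0.96, -0.0], [0.93, -0.26, 0.26], [0.25, -0.07, -0.96]]
```

View pics/a.png

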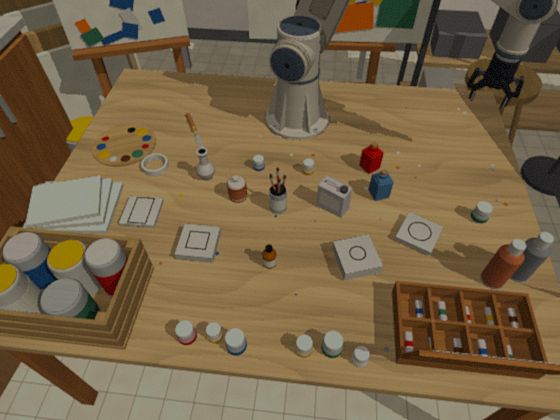

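View pics/b.png

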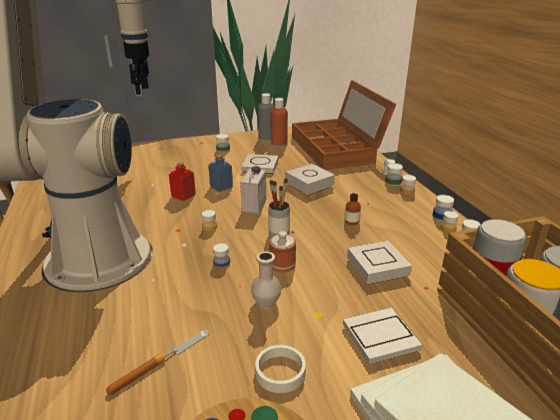

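The scene view shows, at these pixels: vase (204,163), jar (236,188), brush pot (278,192), tin (334,196), blue bottle (381,185) and red look-alike (371,158). Plinths are the rectangle (141,211), square (198,242), small circle (357,255) and large circle (418,233). The varnish bottle is at (269,257). The side view agrees: vase (266,285), jar (283,252), tin (254,190), blue bottle (220,173). Its plinths are the rectangle (382,333), square (379,262), small circle (310,178) and large circle (260,162).

```bash
cat > h.py <<'E'
from plant import env
import cv2,numpy as np
from scipy.spatial.transform import Rotation as Ro
def cam(n):
    m=env.camera_model(n);return [np.array(m[k],float) for k in("K","R","t")]
def ray(c,px):
    K,R,t=c;d=R.T@np.linalg.solve(K,[px[0],px[1],1.]);return -R.T@t,d/np.linalg.norm(d)
def plane(c,px,z):
    o,d=ray(c,px);return o+d*(z-o[2])/d[2]
def tri(obs):  # [(cam,px),...] -> point, residual mm
    A=np.zeros((3,3));b=np.zeros(3);rs=[ray(*o) for o in obs]
    for o,d in rs:
        P=np.eye(3)-np.outer(d,d);A+=P;b+=P@o
    X=np.linalg.solve(A,b)
    return X,max(np.linalg.norm((np.eye(3)-np.outer(d,d))@(X-o)) for o,d in rs)*1e3
def proj(c,X):
    K,R,t=c;p=K@(R@np.asarray(X)+t);return p[:2]/p[2]
def togo(P,yaw_y=None):
    """slide/roll to bring TCP to P (world), closing line at yaw_y"""
    s=env.observe();q=np.array(s["tcp_rot"]);M=Ro.from_quat(q[[1,2,3,0]]).as_matrix()
    out=M.T@(np.array(P)-s["position"]);y=M[:,1];a=np.arctan2(y[1],y[0]);r=None
    if yaw_y is not None: r=-((yaw_y-a+np.pi/2)%np.pi-np.pi/2)
    return np.round(out,4),r,np.round(M,2).tolist()
E
python3 - <<'E'
from h import *
s,d=cam("scene"),cam("side")
for n,a,b in [("rect",(141,211),(382,333)),("sq",(198,241),(379,257)),("small",(357,254),(310,174)),("large",(419,232),(260,160)),
 ("vase lip",(203,152),(265,258)),("knob",(235,181),(283,237)),("blue cork",(381,174),(220,157)),("tin cap",(344,187),(258,170)),("varn top",(269,248),(353,197)),("pot",(278,185),(280,206)),("redtop",(374,148),(179,167))]:
    X,r=tri([(s,a),(d,b)]);print(n,X.round(3),round(r,1))
E
```

```text
rect [ 0.532 -0.448  0.012] 0.7
sq [ 0.635 -0.235  0.028] 0.7
small [0.635 0.231 0.038] 0.5
large [0.524 0.42  0.022] 1.3
vase lip [ 0.347 -0.275  0.111] 1.3
knob [ 0.425 -0.157  0.074] 1.4
blue cork [0.366 0.299 0.099] 2.7
tin cap [0.449 0.18  0.103] 6.7
varn top [ 0.666 -0.018  0.074] 0.2
pot [ 0.451 -0.023  0.089] 8.3
redtop [0.239 0.282 0.09 ] 2.6
```

Request:
move_arm([
  {"slide":[-0.4,-0.2,-0.06],"roll":-0.269},
  {"slide":[-0.4,-0.2,-0.06],"roll":-0.269},
  {"slide":[-0.4,-0.2,-0.06],"roll":-0.269},
  {"slide":[-0.4,-0.2,-0.06],"roll":-0.269},
  {"slide":[-0.4,-0.2,-0.06],"roll":-0.269},
  {"slide":[-0.4,-0.2,-0.06],"roll":-0.269},
  {"slide":[-0.4,-0.2,-0.06],"roll":-0.269},
  {"slide":[-0.4,-0.2,-0.06],"roll":-0.269},
  {"slide":[-0.4,-0.2,-0.06],"roll":-0.269},
  {"slide":[-0.4,-0.2,-0.06],"roll":-0.269},
  {"slide":[-0.4,-0.2,-0.06],"roll":-0.269},
  {"slide":[-0.4,-0.2,-0.06],"roll":-0.269},
])

```text
t: 1.1
position: [0.5032, 0.299, 0.303]
tcp_rot: [0.001, 0.002, 1.0, -0.001]
ft_force: [-0.9, -0.4, -0.4]
width: 0.0857
gripper_force: 0.0
```

```bash
cat >> h.py <<'E'
import pickle
def snap(name):
    c=cam("wrist");im=env.camera("wrist");cv2.imwrite(f"pics/{name}.png",im)
    pickle.dump((c,im),open(f"{name}.pkl","wb"));return c,im
E
python3 - <<'E'
from h import *
snap("w1");print(env.observe()["position"],env.observe()["tcp_rot"])
E
```

```text
[0.50103174 0.30069722 0.30239349] [ 3.39455816e-04  2.50441470e-03  9.99996800e-01 -1.10007832e-04]
```

View pics/w1.png

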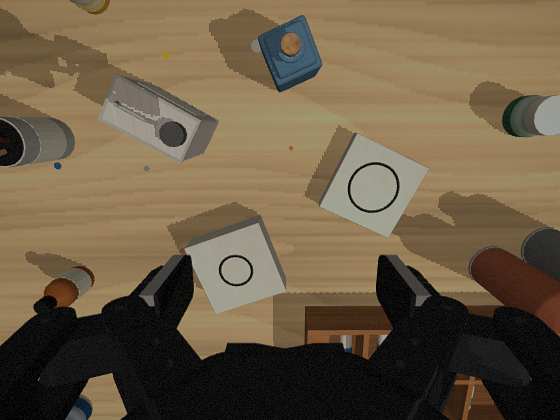

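The first wrist view shows the bottle's cork (291,44), the tin with its cap (173,133), the large-circle tracing (374,187) and the small-circle tracing (236,270). The varnish bottle is at (65,290). I take a second, shifted view for parallax.

Request:
move_arm([
  {"slide":[0.1,-0.1,0]},
  {"slide":[0.1,-0.1,0]},
  {"slide":[0.1,-0.1,0]},
  {"slide":[0.1,-0.1,0]},
  {"slide":[0.1,-0.1,0]},
  {"slide":[0.1,-0.1,0]},
])

```text
$.targets[0]: bad value
```

Run:
```python
from h import *
snap("w2");print(env.observe()["position"],env.observe()["qd"].round(3))
```

```text
[0.49955342 0.30184853 0.30196532] [ 0.043 -0.005  0.019  0.01  -0.001  0.01 ]
```

View pics/w2.png

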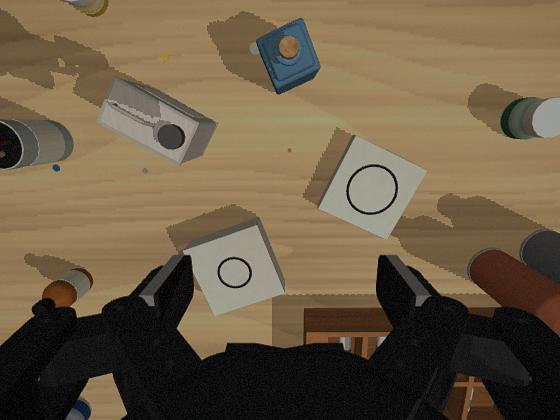

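Request:
move_arm([
  {"slide":[-0.1,-0.4,0]},
  {"slide":[-0.1,-0.4,0]},
  {"slide":[-0.1,-0.4,0]},
  {"slide":[-0.1,-0.4,0]},
  {"slide":[-0.1,-0.4,0]},
  {"slide":[-0.1,-0.4,0]},
  {"slide":[-0.1,-0.4,0]},
  {"slide":[-0.1,-0.4,0]},
  {"slide":[-0.1,-0.4,0]},
  {"slide":[-0.1,-0.4,0]},
  {"slide":[-0.1,-0.4,0]},
  {"slide":[-0.1,-0.4,0]},
])

```text
$.targets[0]: bad value
```

Run:
```python
from h import *
snap("w3");print(env.observe()["position"],env.observe()["qd"].round(3))
```

```text
[0.49863484 0.30266936 0.30183899] [ 0.031 -0.004  0.01   0.002  0.     0.002]
```

View pics/w3.png

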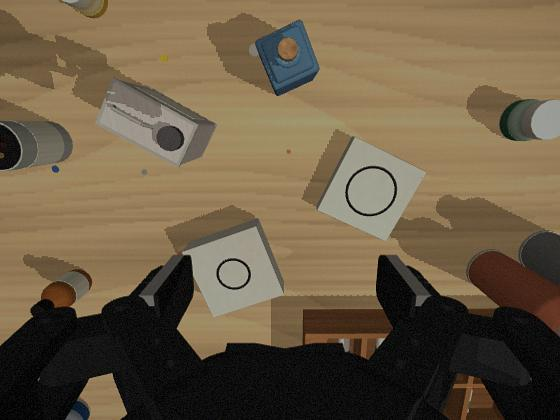

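Request:
move_arm([
  {"slide":[0.1,-0.1,0]},
  {"slide":[0.1,-0.1,0]},
  {"slide":[0.1,-0.1,0]},
  {"slide":[0.1,-0.1,0]},
  {"slide":[0.1,-0.1,0]},
  {"slide":[0.1,-0.1,0]},
])

```text
$.targets[0]: bad value
```

Run:
```python
from h import *
snap("w4");print(env.observe()["position"],env.observe()["qd"].round(3))
```

```text
[0.49811688 0.30322822 0.30179926] [ 0.019 -0.003  0.002 -0.001  0.    -0.002]
```

View pics/w4.png

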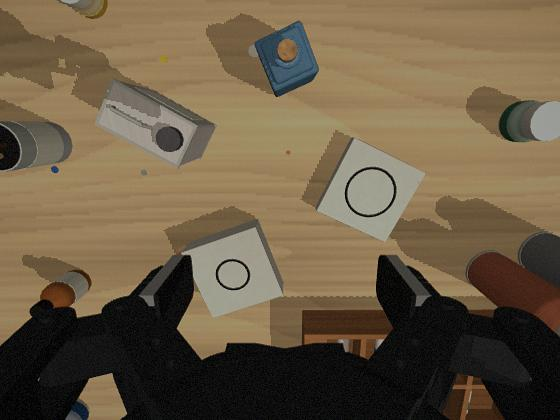

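The moves were refused because every row needs a roll, so these three pictures show the same scene as the first. I'll repeat the moves with roll given.

Request:
move_arm([
  {"slide":[0.1,-0.1,0],"roll":0},
  {"slide":[0.1,-0.1,0],"roll":0},
  {"slide":[0.1,-0.1,0],"roll":0},
  {"slide":[0.1,-0.1,0],"roll":0},
  {"slide":[0.1,-0.1,0],"roll":0},
  {"slide":[0.1,-0.1,0],"roll":0},
  {"slide":[0.1,-0.1,0],"roll":0},
  {"slide":[0.1,-0.1,0],"roll":0},
])

```text
t: 1.97
position: [0.3992, 0.2042, 0.3023]
tcp_rot: [0.0, -0.0, 1.0, 0.0]
ft_force: [0.1, -0.2, 0.6]
width: 0.0853
gripper_force: 0.0
```

Run:
```python
from h import *
snap("w2");print(env.observe()["position"],env.observe()["qd"].round(3))
```

```text
[0.39922419 0.20409742 0.30218792] [-0.006  0.001  0.002 -0.003  0.002  0.001]
```

Request:
move_arm([
  {"slide":[-0.1,-0.4,0],"roll":0},
  {"slide":[-0.1,-0.4,0],"roll":0},
  {"slide":[-0.1,-0.4,0],"roll":0},
  {"slide":[-0.1,-0.4,0],"roll":0},
  {"slide":[-0.1,-0.4,0],"roll":0},
  {"slide":[-0.1,-0.4,0],"roll":0},
  {"slide":[-0.1,-0.4,0],"roll":0},
  {"slide":[-0.1,-0.4,0],"roll":0},
  {"slide":[-0.1,-0.4,0],"roll":0},
  {"slide":[-0.1,-0.4,0],"roll":0},
  {"slide":[-0.1,-0.4,0],"roll":0},
  {"slide":[-0.1,-0.4,0],"roll":0},
])

```text
t: 3.02
position: [0.4991, -0.1986, 0.3014]
tcp_rot: [-0.001, 0.002, 1.0, 0.0]
ft_force: [0.0, 1.2, -0.8]
width: 0.0852
gripper_force: 0.0
```

Request:
move_arm([
  {"slide":[0,0,0],"roll":0},
  {"slide":[0,0,0],"roll":0},
  {"slide":[0,0,0],"roll":0},
])

```text
t: 3.27
position: [0.4984, -0.1957, 0.3022]
tcp_rot: [-0.0, -0.0, 1.0, 0.0]
ft_force: [0.7, 0.0, -0.5]
width: 0.0852
gripper_force: 0.0
```

Run:
```python
from h import *
snap("w3");print(env.observe()["position"],env.observe()["qd"].round(3))
```

```text
[ 0.49845466 -0.19582062  0.30237502] [-0.003 -0.002 -0.001  0.001 -0.002  0.   ]
```

Request:
move_arm([
  {"slide":[0.1,-0.1,0],"roll":0},
  {"slide":[0.1,-0.1,0],"roll":0},
  {"slide":[0.1,-0.1,0],"roll":0},
  {"slide":[0.1,-0.1,0],"roll":0},
  {"slide":[0.1,-0.1,0],"roll":0},
  {"slide":[0.1,-0.1,0],"roll":0},
  {"slide":[0.1,-0.1,0],"roll":0},
  {"slide":[0.1,-0.1,0],"roll":0},
])

```text
t: 3.98
position: [0.3992, -0.296, 0.3024]
tcp_rot: [0.0, -0.0, 1.0, 0.0]
ft_force: [-0.3, 0.2, -0.3]
width: 0.085
gripper_force: 0.0
```

Run:
```python
from h import *
snap("w4");print(env.observe()["position"],env.observe()["qd"].round(3))
a=[cv2.resize(cv2.imread(f"pics/{n}.png")[:300],(533,286)) if 0 else cv2.imread(f"pics/{n}.png")[:290] for n in("w3","w4")]
cv2.imwrite("pics/m34.png",np.vstack(a))
```

```text
[ 0.39921679 -0.29596369  0.30230898] [-0.001  0.001 -0.    -0.002 -0.001 -0.002]
```

View pics/m34.png

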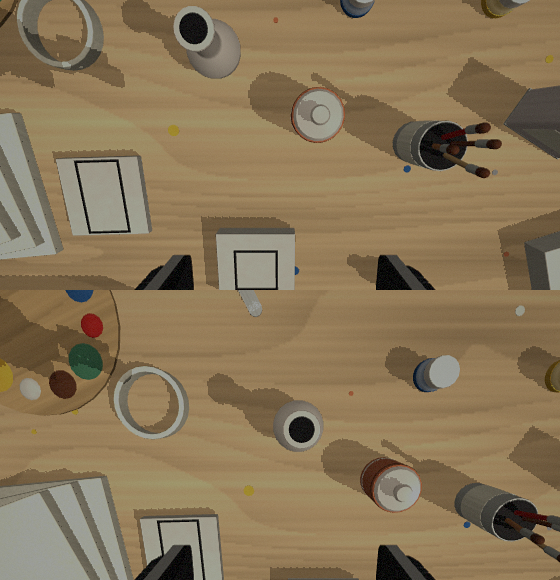

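The upper half (w3) shows the vase lip (193,30), jar knob (320,115), rectangle tracing (104,196), square tracing (256,270) and brush pot (428,145). The lower half (w4, rows minus 290) shows the vase lip (302,140), jar knob (402,203) and the rectangle tracing, partly hidden. Next I extract these features by contour.

```bash
cat >> h.py <<'E'
def load(n): return pickle.load(open(f"{n}.pkl","rb"))
def comps(mask,lo,hi):
    cs,_=cv2.findContours(mask.astype(np.uint8)*255,cv2.RETR_CCOMP,cv2.CHAIN_APPROX_NONE)
    return [c for c in cs if lo<cv2.contourArea(c)<hi]
def cen(c):
    m=cv2.moments(c);return np.array([m["m10"],m["m01"]])/m["m00"]
def tracings(im,k=1):
    """inner bright regions enclosed by a dark line within white: holes of dark mask, bright inside"""
    up=cv2.resize(im,None,fx=3,fy=3,interpolation=cv2.INTER_CUBIC);g=cv2.cvtColor(up,cv2.COLOR_BGR2GRAY)
    hsv=cv2.cvtColor(up,cv2.COLOR_BGR2HSV);w=((g>120)&(hsv[...,1]<50)).astype(np.uint8)
    cs,hi=cv2.findContours(w*255,cv2.RETR_CCOMP,cv2.CHAIN_APPROX_NONE);out=[]
    for i,c in enumerate(cs):
        if hi[0][i][3]>=0 and cv2.contourArea(c)>900*k:   # hole in white = tracing outer edge
            out.append((cen(c)+.5)/3-.5);r=cv2.minAreaRect(c)
            out[-1]=(out[-1],r[1][0]/3,r[1][1]/3,(c.reshape(-1,2)+.5)/3-.5)
    return out
E
python3 - <<'E'
from h import *
for n in("w1","w2","w3","w4"):
    c,im=load(n)
    print(n)
    for p,a,b,_ in tracings(im): print("  ",p.round(1),round(a,1),round(b,1),plane(c,p,.03).round(3))
for n in("scene","side"):
    c=cam(n);im=cv2.imread("pics/%s.png"%("a" if n=="scene" else "b"));print(n)
    for p,a,b,_ in tracings(im,.5): print("  ",p.round(1),round(a,1),round(b,1),plane(c,p,.03).round(3))
E
```

```text
w1
   [235.5 270. ] 35.0 32.0 [0.642 0.228 0.03 ]
   [373.2 187. ] 50.1 53.7 [0.52  0.419 0.03 ]
w2
   [255.3 222.3] 75.8 24.9 [0.465 0.165 0.03 ]
w3
   [255.6 269.5] 45.7 41.0 [ 0.635 -0.236  0.03 ]
   [102.4 195.6] 81.4 45.6 [ 0.526 -0.44   0.03 ]
   [309.9 114.3] 29.6 21.5 [ 0.421 -0.163  0.03 ]
   [193.   27.9] 32.1 29.7 [ 0.324 -0.303  0.03 ]
w4
   [301.2 139.2] 26.6 27.3 [ 0.352 -0.274  0.03 ]
   [148.4 112.4] 60.3 62.7 [ 0.32  -0.466  0.03 ]
scene
   [ 42.2 400.4] 4.4 21.6 [ 1.105 -0.482  0.03 ]
   [357.2 252.7] 17.9 16.0 [0.625 0.233 0.03 ]
   [197.2 239.8] 24.9 19.5 [ 0.632 -0.237  0.03 ]
   [419.4 230.9] 24.5 20.3 [0.527 0.418 0.03 ]
   [154.2 162.8] 14.1 22.7 [ 0.334 -0.462  0.03 ]
   [156.   15.6] 16.7 15.9 [-0.684 -0.773  0.03 ]
side
   [470.6 393.7] 19.8 10.1 [ 0.593 -0.63   0.03 ]
   [450.9 379.2] 21.8 10.7 [ 0.58  -0.595  0.03 ]
```

Run:
```python
from h import *
S=cam("scene");W={n:load(n) for n in("w1","w2","w3","w4")}
a=cv2.imread("pics/a.png")
T={n:tracings(W[n][1]) for n in W};ts=tracings(a,.5)
def P(n,x,y): 
    L=T[n] if n!="scene" else ts
    return min(L,key=lambda r:np.hypot(*(r[0]-[x,y])))
for nm,n,p,q in[("small","w1",(235,270),(357,253)),("large","w1",(373,187),(419,231)),("sq","w3",(255,269),(197,240))]:
    X,r=tri([(W[n][0],P(n,*p)[0]),(S,P("scene",*q)[0])]);print(nm,X.round(4),round(r,1))
for nm,n,p,z in[("sq","w3",(255,269),.035),("rect","w3",(102,195),.02)]:
    pts=P(n,*p)[3];w=np.array([plane(W[n][0],u,z)[:2] for u in pts]).astype(np.float32)
    print(nm,"on plane",cv2.minAreaRect(w*1000))
for nm,n,p,z in[("small","w1",(235,270),.045),("large","w1",(373,187),.025)]:
    pts=P(n,*p)[3];w=np.array([plane(W[n][0],u,z)[:2] for u in pts]).astype(np.float32);print(nm,cv2.fitEllipse(w*1000))
# rect block height: parallax w3/w4 of tracing far-left corners
X,r=tri([(W["w3"][0],P("w3",193,28)[0]),(W["w4"][0],P("w4",301,139)[0])]);print("vase lip",X.round(4),round(r,1))
# jar: knob as circle
for n,(x,y) in[("w3",(320,115)),("w4",(402,203))]:
    g=cv2.cvtColor(W[n][1],cv2.COLOR_BGR2GRAY);x0,y0=x-22,y-22
    g=cv2.resize(g[y0:y0+44,x0:x0+44],None,fx=6,fy=6,interpolation=cv2.INTER_CUBIC)
    h=cv2.HoughCircles(cv2.GaussianBlur(g,(9,9),2),cv2.HOUGH_GRADIENT,1,300,param1=40,param2=10,minRadius=42,maxRadius=75)
    print(n,h[0][0]/6+[x0,y0,0])
    W[n+"k"]=(W[n][0],h[0][0][:2]/6+[x0,y0]-.4)
X,r=tri([W["w3k"],W["w4k"]]);print("knob",X.round(4),r)
for n in("w3","w4"):
    im=W[n][1];hsv=cv2.cvtColor(im,cv2.COLOR_BGR2HSV);x,y=W[n+"k"][1]
    m=(hsv[...,1]<70)&(hsv[...,2]>110);yy,xx=np.mgrid[:420,:560];m&=np.hypot(xx-x,yy-y)<40
    c=max(comps(m,100,9000),key=cv2.contourArea);e=cv2.fitEllipse(cv2.convexHull(c));print("lid",e,plane(W[n][0],e[0],.07).round(4))
for n in("w1","w2"):
    hsv=cv2.cvtColor(W[n][1],cv2.COLOR_BGR2HSV);m=(hsv[...,0]>95)&(hsv[...,0]<125)&(hsv[...,1]>90)&(hsv[...,2]>40)
    c=comps(m,900,30000);print(n,[(cv2.minAreaRect(k),plane(W[n][0],cen(k),.06).round(3)) for k in c])
```

```text
small [0.6348 0.2306 0.0441] 0.0
large [0.5215 0.4204 0.0229] 0.2
sq [ 0.6338 -0.2361  0.0329] 0.1
sq on plane ((633.8277587890625, -235.9005889892578), (64.24761199951172, 63.78314971923828), 0.06809692084789276)
rect on plane ((530.7341918945312, -446.49114990234375), (106.17326354980469, 62.342716217041016), 1.674347162246704)
small ((634.6767578125, 230.69764709472656), (49.036712646484375, 49.376312255859375), 69.17684936523438)
large ((521.9225463867188, 419.9793395996094), (71.08124542236328, 71.20340728759766), 139.99085998535156)
vase lip [ 0.3478 -0.2785  0.1205] 0.1
w3 [321.41666603 114.91666603   8.91666698]
w4 [406.41666603 206.58333397   9.96666622]
knob [ 0.4228 -0.1569  0.0976] 0.2993107067054315
lid ((318.6750793457031, 114.12577056884766), (47.79678726196289, 51.9188117980957), 179.25743103027344) [ 0.4215 -0.1562  0.07  ]
lid ((397.7447509765625, 198.24130249023438), (42.81235885620117, 46.066593170166016), 37.394447326660156) [ 0.4205 -0.1569  0.07  ]
w1 [(((290.84869384765625, 53.35834503173828), (62.33382797241211, 52.08479690551758), 67.89054870605469), array([0.362, 0.307, 0.06 ]))]
w2 [(((367.8150634765625, 149.00685119628906), (51.615150451660156, 55.36046600341797), 69.44395446777344), array([0.362, 0.306, 0.06 ]))]
```

Request:
move_arm([
  {"slide":[0.03,0.01,0],"roll":0},
  {"slide":[0.051,0.0175,0.02],"roll":0},
  {"slide":[0.051,0.0175,0.05],"roll":0},
  {"slide":[0.051,0.0175,0.08],"roll":0},
  {"slide":[0.051,0.0175,0.11],"roll":0},
  {"slide":[0.051,0.0175,0.14],"roll":0},
  {"slide":[0.051,0.0175,0.17],"roll":0},
  {"slide":[0.051,0.0175,0.195],"roll":0},
  {"slide":[0.051,0.0175,0.21],"roll":0},
  {"slide":[0.051,0.0175,0.218],"roll":0},
  {"slide":[0.051,0.0175,0.218],"roll":0},
  {"slide":[0.051,0.0175,0.218],"roll":0},
])

```text
t: 5.03
position: [0.3479, -0.2792, 0.0845]
tcp_rot: [-0.0, 0.0, 1.0, 0.0]
ft_force: [-0.3, 0.0, 0.2]
width: 0.0853
gripper_force: 0.0
```

Request:
move_arm([
  {"slide":[0,0,0],"roll":0},
  {"slide":[0,0,0],"roll":0},
  {"slide":[0,0,0],"roll":0},
  {"slide":[0,0,0],"roll":0},
  {"slide":[0,0,0],"roll":0},
  {"slide":[0,0,0],"roll":0},
  {"slide":[0,0,0],"roll":0},
  {"slide":[0,0,0],"roll":0},
  {"slide":[0,0,0],"roll":0},
  {"slide":[0,0,0],"roll":0},
], hand=1, newtons=30)

```text
t: 5.87
position: [0.3479, -0.2798, 0.0851]
tcp_rot: [0.001, 0.0, 1.0, -0.0]
ft_force: [-0.1, 1.2, 7.8]
width: 0.033
gripper_force: 28.0
```

Request:
move_arm([
  {"slide":[0,0,0],"roll":0},
  {"slide":[0,0,0],"roll":0},
  {"slide":[0,0,0],"roll":0},
  {"slide":[0,0,-0.003],"roll":0},
  {"slide":[0,0,-0.006],"roll":0},
  {"slide":[0,0,-0.006],"roll":0},
  {"slide":[0,0,-0.006],"roll":0},
], hand=0.4)

```text
t: 6.45
position: [0.3475, -0.2795, 0.0906]
tcp_rot: [0.0, 0.0, 1.0, -0.0]
ft_force: [0.2, 0.5, 0.2]
width: 0.0512
gripper_force: 0.0
```

Request:
move_arm([
  {"slide":[0,0,0],"roll":0},
  {"slide":[0,0,0],"roll":0},
  {"slide":[0,0,0],"roll":0},
  {"slide":[0,0,0],"roll":0},
  {"slide":[0,0,0],"roll":0},
  {"slide":[0,0,0],"roll":0},
  {"slide":[0,0,0],"roll":0},
  {"slide":[0,0,0],"roll":0},
], hand=1, newtons=30)

```text
t: 7.12
position: [0.3475, -0.2795, 0.0906]
tcp_rot: [0.0, 0.0, 1.0, -0.0]
ft_force: [-0.2, 0.6, 5.7]
width: 0.0351
gripper_force: 29.3
```

Request:
move_arm([
  {"slide":[0,0,0],"roll":0},
  {"slide":[0,0,0],"roll":0},
  {"slide":[0,0,0],"roll":0},
  {"slide":[0,0,0.005],"roll":0},
  {"slide":[0,0,0.01],"roll":0},
  {"slide":[0,0,0.01],"roll":0},
  {"slide":[0,0,0.01],"roll":0},
], hand=0.4)

```text
t: 7.7
position: [0.347, -0.2791, 0.0797]
tcp_rot: [-0.001, 0.0, 1.0, 0.0]
ft_force: [1.0, 0.4, 0.3]
width: 0.051
gripper_force: 0.0
```

Request:
move_arm([
  {"slide":[0,0,0],"roll":0},
  {"slide":[0,0,0],"roll":0},
  {"slide":[0,0,0],"roll":0},
  {"slide":[0,0,0],"roll":0},
  {"slide":[0,0,0],"roll":0},
  {"slide":[0,0,0],"roll":0},
  {"slide":[0,0,0],"roll":0},
  {"slide":[0,0,0],"roll":0},
], hand=1, newtons=30)

```text
t: 8.37
position: [0.3474, -0.2794, 0.0804]
tcp_rot: [0.0, 0.0, 1.0, -0.0]
ft_force: [0.0, 0.4, 2.4]
width: 0.0322
gripper_force: 28.6
```

Request:
move_arm([
  {"slide":[0,0,-0.003],"roll":0},
  {"slide":[0,0,-0.01],"roll":0},
  {"slide":[0,0,-0.025],"roll":0},
  {"slide":[0,0,-0.045],"roll":0},
  {"slide":[0,0,-0.07],"roll":0},
  {"slide":[0,0,-0.095],"roll":0},
  {"slide":[0,0,-0.12],"roll":0},
  {"slide":[0,0,-0.145],"roll":0},
  {"slide":[0,0,-0.17],"roll":0},
  {"slide":[0,0,-0.185],"roll":0},
  {"slide":[0,0,-0.19],"roll":0},
  {"slide":[0,0,-0.19],"roll":0},
])

```text
t: 9.37
position: [0.3477, -0.2797, 0.2716]
tcp_rot: [0.001, 0.0, 1.0, -0.001]
ft_force: [0.4, -0.1, -1.9]
width: 0.0322
gripper_force: 29.3
```

Request:
move_arm([
  {"slide":[-0.01,0.015,0],"roll":0},
  {"slide":[-0.025,0.045,0],"roll":0},
  {"slide":[-0.045,0.08,0],"roll":0},
  {"slide":[-0.065,0.115,0],"roll":0},
  {"slide":[-0.085,0.15,0],"roll":0},
  {"slide":[-0.105,0.185,0],"roll":0},
  {"slide":[-0.125,0.22,0],"roll":0},
  {"slide":[-0.145,0.255,0],"roll":0},
  {"slide":[-0.165,0.29,0],"roll":0},
  {"slide":[-0.18,0.315,0],"roll":0},
  {"slide":[-0.19,0.335,0],"roll":0},
  {"slide":[-0.195,0.345,0],"roll":0},
])

```text
t: 10.37
position: [0.5428, 0.068, 0.2683]
tcp_rot: [-0.001, -0.001, 1.0, 0.0]
ft_force: [-0.6, -0.8, -2.1]
width: 0.0319
gripper_force: 29.5
```

Request:
move_arm([
  {"slide":[-0.01,0.02,0],"roll":0},
  {"slide":[-0.03,0.05,0],"roll":0},
  {"slide":[-0.05,0.085,0],"roll":0},
  {"slide":[-0.065,0.115,0],"roll":0},
  {"slide":[-0.08,0.14,0],"roll":0},
  {"slide":[-0.09,0.157,0],"roll":0},
  {"slide":[-0.092,0.165,0],"roll":0},
  {"slide":[-0.092,0.165,0],"roll":0},
  {"slide":[-0.092,0.165,0],"roll":0},
])

```text
t: 11.12
position: [0.6338, 0.2295, 0.269]
tcp_rot: [-0.001, 0.0, 1.0, -0.001]
ft_force: [-0.1, -0.8, -2.0]
width: 0.0322
gripper_force: 29.6
```

Run:
```python
from h import *
c,im=snap("v1");S=env.camera("scene")
print(togo([.6347,.2306,.13]),tracings(im)[:3] and [(t[0].round(1),t[1],t[2]) for t in tracings(im)])
cv2.imwrite("pics/v1m.png",np.hstack([cv2.resize(im,None,fx=.7,fy=.7),cv2.resize(S[60:300,260:480],(385,294*420//294))[:294]]))
```

```text
(array([-0.0009,  0.0018,  0.1398]), None, [[-1.0, 0.0, -0.0], [0.0, 1.0, -0.0], [0.0, -0.0, -1.0]]) [(array([451. ,  81.8]), 59.86837259928385, 68.82505798339844)]
```

View pics/v1m.png

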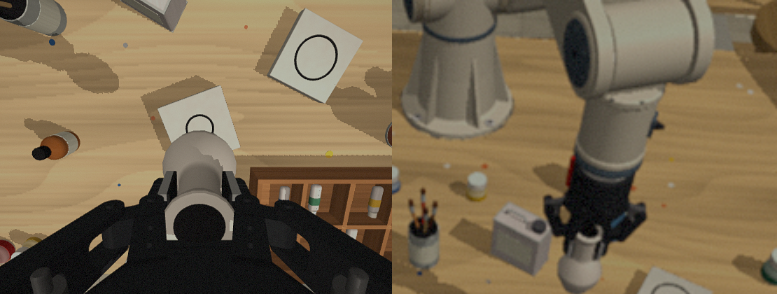

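The left part shows the vase upright in the pads above the small-circle plinth, with its tracing just visible at (200,125). The scene crop confirms the vase hangs straight. Lowering.

Request:
move_arm([
  {"slide":[-0.001,0.001,0.02],"roll":0},
  {"slide":[-0.001,0.001,0.045],"roll":0},
  {"slide":[-0.001,0.001,0.07],"roll":0},
  {"slide":[-0.001,0.001,0.095],"roll":0},
  {"slide":[-0.001,0.001,0.115],"roll":0},
  {"slide":[-0.001,0.001,0.127],"roll":0},
  {"slide":[-0.001,0.001,0.134],"roll":0},
  {"slide":[-0.001,0.001,0.138],"roll":0},
  {"slide":[-0.001,0.001,0.14],"roll":0},
  {"slide":[-0.001,0.001,0.14],"roll":0},
  {"slide":[-0.001,0.001,0.14],"roll":0},
])

```text
t: 12.13
position: [0.6363, 0.2316, 0.1314]
tcp_rot: [0.001, 0.0, 1.0, 0.0]
ft_force: [-0.0, -0.0, -1.5]
width: 0.0322
gripper_force: 29.6
```

Request:
move_arm([
  {"slide":[0,0,0.001],"roll":0},
  {"slide":[0,0,0.002],"roll":0},
  {"slide":[0,0,0.003],"roll":0},
  {"slide":[0,0,0.0035],"roll":0},
  {"slide":[0,0,0.0035],"roll":0},
  {"slide":[0,0,0.0035],"roll":0},
])

```text
t: 12.63
position: [0.6357, 0.2314, 0.1267]
tcp_rot: [-0.0, 0.0, 1.0, -0.0]
ft_force: [-0.0, 0.5, -2.0]
width: 0.032
gripper_force: 29.6
```

Request:
move_arm([
  {"slide":[0,0,0.0007],"roll":0},
  {"slide":[0,0,0.0014],"roll":0},
  {"slide":[0,0,0.002],"roll":0},
  {"slide":[0,0,0.002],"roll":0},
  {"slide":[0,0,0.002],"roll":0},
])

```text
t: 13.05
position: [0.6362, 0.2315, 0.1255]
tcp_rot: [0.001, 0.0, 1.0, 0.0]
ft_force: [-0.6, -0.7, 5.4]
width: 0.032
gripper_force: 28.9
```

Request:
move_arm([
  {"slide":[0,0,0],"roll":0},
  {"slide":[0,0,0],"roll":0},
  {"slide":[0,0,0],"roll":0},
  {"slide":[0,0,0],"roll":0},
  {"slide":[0,0,0],"roll":0},
  {"slide":[0,0,0],"roll":0},
  {"slide":[0,0,-0.02],"roll":0},
  {"slide":[0,0,-0.05],"roll":0},
  {"slide":[0,0,-0.09],"roll":0},
  {"slide":[0,0,-0.12],"roll":0},
  {"slide":[0,0,-0.14],"roll":0},
  {"slide":[0,0,-0.14],"roll":0},
], hand=0)

```text
t: 14.05
position: [0.638, 0.2322, 0.2705]
tcp_rot: [0.004, 0.0, 1.0, 0.001]
ft_force: [-0.1, 0.1, 0.9]
width: 0.0853
gripper_force: 0.0
```

Run:
```python
from h import *
c,im=snap("v2");d=cam("scene");S=env.camera("scene");cv2.imwrite("pics/v2s.png",S)
print(togo([.4220,-.1567,.15]))
g=cv2.cvtColor(im,cv2.COLOR_BGR2GRAY)
p=proj(c,[.6347,.2306,.165]);print("lip expected px",p, proj(d,[.6347,.2306,.165]))
for k in tracings(im): print(k[0].round(1),k[1],k[2],plane(c,k[0],.165).round(4))
```

```text
(array([ 0.2139, -0.3884,  0.1149]), None, [[-1.0, 0.0, 0.0], [0.0, 1.0, 0.0], [-0.0, 0.0, -1.0]])
lip expected px [281.12647286 204.61184494] [363.48484781 227.52650081]
[283.  206.5] 32.29120890299479 32.29120890299479 [0.6363 0.2321 0.165 ]
[271.2 175.4] 39.747111002604164 57.5735829671224 [0.6111 0.223  0.165 ]
[448.   75.5] 60.33977254231771 69.53216552734375 [0.5391 0.3503 0.165 ]
```

Request:
move_arm([
  {"slide":[0.214,-0.388,0],"roll":0},
  {"slide":[0.214,-0.388,0],"roll":0},
  {"slide":[0.214,-0.388,0],"roll":0},
  {"slide":[0.214,-0.388,0],"roll":0},
  {"slide":[0.214,-0.388,0],"roll":0},
  {"slide":[0.214,-0.388,0],"roll":0},
  {"slide":[0.214,-0.388,0],"roll":0},
  {"slide":[0.214,-0.388,0],"roll":0},
  {"slide":[0.214,-0.388,0],"roll":0},
  {"slide":[0.214,-0.388,0],"roll":0},
  {"slide":[0.214,-0.388,0],"roll":0},
  {"slide":[0.214,-0.388,0],"roll":0},
])

```text
t: 15.15
position: [0.4182, -0.1593, 0.2633]
tcp_rot: [-0.002, 0.002, 1.0, -0.0]
ft_force: [0.3, 0.4, -0.0]
width: 0.0853
gripper_force: 0.0
```

Request:
move_arm([
  {"slide":[0,0,0.02],"roll":0},
  {"slide":[0,0,0.04],"roll":0},
])

```text
t: 15.32
position: [0.4213, -0.1568, 0.2239]
tcp_rot: [0.0, 0.001, 1.0, 0.0]
ft_force: [0.1, -0.1, -1.1]
width: 0.0853
gripper_force: 0.0
```

Run:
```python
from h import *
c,im=snap("j1");x,y=proj(c,[.4215,-.1567,.07]);print(x,y)
hsv=cv2.cvtColor(im,cv2.COLOR_BGR2HSV)
m=(hsv[...,1]<70)&(hsv[...,2]>110);yy,xx=np.mgrid[:420,:560];m&=np.hypot(xx-x,yy-y)<60
k=max(comps(m,100,15000),key=cv2.contourArea);e=cv2.fitEllipse(cv2.convexHull(k));X=plane(c,e[0],.07);print("lid",e,X.round(4))
print(togo([*X[:2],.04]),env.observe()["position"])
```

```text
283.7142727818122 195.9101257065033
lid ((284.2228698730469, 194.90699768066406), (56.772247314453125, 58.42034912109375), 118.11990356445312) [ 0.4205 -0.1562  0.07  ]
(array([-0.0024, -0.0011,  0.1799]), None, [[-1.0, 0.0, -0.01], [0.0, 1.0, 0.0], [0.01, 0.0, -1.0]]) [ 0.41905042 -0.15553288  0.21987879]
```

Request:
move_arm([
  {"slide":[0,0,0.03],"roll":0},
  {"slide":[0,0,0.065],"roll":0},
  {"slide":[0,0,0.1],"roll":0},
  {"slide":[0,0,0.13],"roll":0},
  {"slide":[0,0,0.155],"roll":0},
  {"slide":[0,0,0.17],"roll":0},
  {"slide":[0,0,0.18],"roll":0},
  {"slide":[0,0,0.182],"roll":0},
  {"slide":[0,0,0.182],"roll":0},
  {"slide":[0,0,0.182],"roll":0},
])

```text
t: 16.2
position: [0.4219, -0.1564, 0.0434]
tcp_rot: [0.0, 0.0, 1.0, -0.0]
ft_force: [0.4, 0.4, -0.1]
width: 0.0854
gripper_force: 0.0
```

Request:
move_arm([
  {"slide":[0,0,0],"roll":0},
  {"slide":[0,0,0],"roll":0},
  {"slide":[0,0,0],"roll":0},
  {"slide":[0,0,0],"roll":0},
  {"slide":[0,0,0],"roll":0},
  {"slide":[0,0,0],"roll":0},
  {"slide":[0,0,0],"roll":0},
  {"slide":[0,0,0],"roll":0},
], hand=1, newtons=40)

```text
t: 16.87
position: [0.4222, -0.1568, 0.0441]
tcp_rot: [0.001, 0.0, 1.0, -0.0]
ft_force: [-1.8, -0.3, 11.6]
width: 0.061
gripper_force: 41.1
```

Request:
move_arm([
  {"slide":[0,0,-0.003],"roll":0},
  {"slide":[0,0,-0.01],"roll":0},
  {"slide":[0,0,-0.025],"roll":0},
  {"slide":[0,0,-0.05],"roll":0},
  {"slide":[0,0,-0.08],"roll":0},
  {"slide":[0,0,-0.11],"roll":0},
  {"slide":[0,0,-0.14],"roll":0},
  {"slide":[0,0,-0.17],"roll":0},
  {"slide":[0,0,-0.19],"roll":0},
  {"slide":[0,0,-0.2],"roll":0},
  {"slide":[0,0,-0.2],"roll":0},
])

```text
t: 17.78
position: [0.4223, -0.1567, 0.245]
tcp_rot: [0.002, 0.0, 1.0, -0.001]
ft_force: [-0.0, -0.6, -4.5]
width: 0.0608
gripper_force: 45.2
```

Request:
move_arm([
  {"slide":[-0.005,0.02,0],"roll":0},
  {"slide":[-0.01,0.05,0],"roll":0},
  {"slide":[-0.015,0.085,0],"roll":0},
  {"slide":[-0.02,0.12,0],"roll":0},
  {"slide":[-0.03,0.155,0],"roll":0},
  {"slide":[-0.035,0.19,0],"roll":0},
  {"slide":[-0.04,0.225,0],"roll":0},
  {"slide":[-0.045,0.26,0],"roll":0},
  {"slide":[-0.05,0.295,0],"roll":0},
  {"slide":[-0.055,0.33,0],"roll":0},
  {"slide":[-0.06,0.365,0],"roll":0},
  {"slide":[-0.065,0.395,0],"roll":0},
])

```text
t: 18.78
position: [0.4856, 0.2404, 0.2406]
tcp_rot: [-0.001, 0.0, 1.0, -0.001]
ft_force: [0.2, -0.3, -3.6]
width: 0.0604
gripper_force: 45.3
```

Request:
move_arm([
  {"slide":[-0.008,0.035,0],"roll":0},
  {"slide":[-0.015,0.07,0],"roll":0},
  {"slide":[-0.02,0.105,0],"roll":0},
  {"slide":[-0.025,0.135,0],"roll":0},
  {"slide":[-0.03,0.158,0],"roll":0},
  {"slide":[-0.034,0.172,0],"roll":0},
  {"slide":[-0.035,0.181,0],"roll":0},
  {"slide":[-0.035,0.181,0],"roll":0},
  {"slide":[-0.035,0.181,0],"roll":0},
  {"slide":[-0.035,0.181,0],"roll":0},
])

```text
t: 19.62
position: [0.5214, 0.4182, 0.2419]
tcp_rot: [-0.001, 0.001, 1.0, -0.001]
ft_force: [-0.5, 0.0, -3.5]
width: 0.0609
gripper_force: 45.4
```

Run:
```python
from h import *
c,im=snap("j2")
print(togo([.522,.4202,.0685]))
```

```text
(array([-0.0005,  0.0022,  0.1738]), None, [[-1.0, 0.0, -0.0], [0.0, 1.0, -0.0], [0.0, -0.0, -1.0]])
```

Request:
move_arm([
  {"slide":[-0.0005,0.002,0.02],"roll":0},
  {"slide":[-0.0005,0.002,0.05],"roll":0},
  {"slide":[-0.0005,0.002,0.08],"roll":0},
  {"slide":[-0.0005,0.002,0.11],"roll":0},
  {"slide":[-0.0005,0.002,0.135],"roll":0},
  {"slide":[-0.0005,0.002,0.153],"roll":0},
  {"slide":[-0.0005,0.002,0.164],"roll":0},
  {"slide":[-0.0005,0.002,0.169],"roll":0},
  {"slide":[-0.0005,0.002,0.171],"roll":0},
  {"slide":[-0.0005,0.002,0.171],"roll":0},
  {"slide":[-0.0005,0.002,0.171],"roll":0},
])

```text
t: 20.58
position: [0.5232, 0.4219, 0.0732]
tcp_rot: [0.001, 0.0, 1.0, 0.001]
ft_force: [1.2, 0.0, -3.5]
width: 0.0607
gripper_force: 45.3
```

Request:
move_arm([
  {"slide":[0,0,0.001],"roll":0},
  {"slide":[0,0,0.0015],"roll":0},
  {"slide":[0,0,0.002],"roll":0},
  {"slide":[0,0,0.0025],"roll":0},
  {"slide":[0,0,0.0025],"roll":0},
])

```text
t: 21.0
position: [0.5224, 0.4215, 0.0693]
tcp_rot: [0.0, 0.0, 1.0, 0.0]
ft_force: [-0.3, -0.4, -3.7]
width: 0.0611
gripper_force: 45.3
```

Request:
move_arm([
  {"slide":[0,0,0.0007],"roll":0},
  {"slide":[0,0,0.0014],"roll":0},
  {"slide":[0,0,0.002],"roll":0},
  {"slide":[0,0,0.002],"roll":0},
  {"slide":[0,0,0.002],"roll":0},
])

```text
t: 21.42
position: [0.5224, 0.4216, 0.0691]
tcp_rot: [0.0, 0.0, 1.0, 0.0]
ft_force: [-4.7, -3.7, 13.7]
width: 0.0613
gripper_force: 47.0
```

Request:
move_arm([
  {"slide":[0,0,-0.001],"roll":0},
  {"slide":[0,0,-0.001],"roll":0},
  {"slide":[0,0,-0.001],"roll":0},
  {"slide":[0,0,-0.001],"roll":0},
  {"slide":[0,0,-0.001],"roll":0},
  {"slide":[0,0,-0.001],"roll":0},
  {"slide":[0,0,-0.03],"roll":0},
  {"slide":[0,0,-0.07],"roll":0},
  {"slide":[0,0,-0.11],"roll":0},
  {"slide":[0,0,-0.15],"roll":0},
  {"slide":[0,0,-0.18],"roll":0},
  {"slide":[0,0,-0.19],"roll":0},
], hand=0)

```text
t: 22.42
position: [0.5242, 0.4229, 0.2633]
tcp_rot: [0.003, 0.0, 1.0, 0.002]
ft_force: [0.3, 0.2, 0.7]
width: 0.0856
gripper_force: 0.0
```

Run:
```python
from h import *
c,im=snap("j3")
x,y=proj(c,[.522,.4202,.095]);print(x,y)
hsv=cv2.cvtColor(im,cv2.COLOR_BGR2HSV)
m=(hsv[...,1]<70)&(hsv[...,2]>110);yy,xx=np.mgrid[:420,:560];m&=np.hypot(xx-x,yy-y)<60
for k in comps(m,400,15000): e=cv2.fitEllipse(cv2.convexHull(k));print("lid",e,plane(c,e[0],.095).round(4))
print(togo([.43,.306,.26]))
cv2.imwrite("pics/j3s.png",env.camera("scene"))
```

```text
280.15781870581577 189.4854776825849
lid ((282.6015319824219, 188.32720947265625), (55.08610534667969, 56.11603927612305), 95.66273498535156) [0.5208 0.4226 0.095 ]
lid ((278.9660949707031, 181.1645050048828), (102.90454864501953, 113.69100952148438), 84.65791320800781) [0.5136 0.4191 0.095 ]
lid ((281.3100891113281, 182.98629760742188), (63.48029708862305, 72.63272857666016), 167.05348205566406) [0.5154 0.4214 0.095 ]
(array([ 0.0941, -0.117 ,  0.0018]), None, [[-1.0, 0.0, 0.01], [0.0, 1.0, 0.0], [-0.01, 0.0, -1.0]])
```

Request:
move_arm([
  {"slide":[0.094,-0.115,0],"roll":0},
  {"slide":[0.094,-0.115,0],"roll":0},
  {"slide":[0.094,-0.115,0],"roll":0},
  {"slide":[0.094,-0.115,0],"roll":0},
  {"slide":[0.094,-0.115,0],"roll":0},
  {"slide":[0.094,-0.115,0],"roll":0},
  {"slide":[0.094,-0.115,0],"roll":0},
])

```text
t: 23.1
position: [0.4286, 0.3069, 0.2563]
tcp_rot: [-0.0, 0.0, 1.0, -0.0]
ft_force: [0.3, -0.2, -0.0]
width: 0.0852
gripper_force: 0.0
```

```bash
cat >> h.py <<'E'
def cork(im,near,r=40):
    hsv=cv2.cvtColor(im,cv2.COLOR_BGR2HSV);yy,xx=np.mgrid[:420,:560]
    return hsv,np.hypot(xx-near[0],yy-near[1])<r
E
python3 - <<'E'
from h import *
c,im=snap("b1");hsv,near=cork(im,proj(c,[.363,.306,.08]),60)
m=(hsv[...,0]>95)&(hsv[...,0]<125)&(hsv[...,1]>90)&(hsv[...,2]>40)&near
k=max(comps(m,900,30000),key=cv2.contourArea)
w=np.array([plane(c,u,.078)[:2] for u in cv2.convexHull(k).reshape(-1,2)],np.float32)*1000;print(cv2.minAreaRect(w))
m=(hsv[...,0]<20)&(hsv[...,1]>80)&cork(im,proj(c,[.363,.306,.1]),25)[1]
print([(len(q),cen(q),plane(c,cen(q),.108).round(4)) for q in comps(m,60,3000)])
cv2.imwrite("pics/b1c.png",cv2.resize(im[:300],None,fx=1.4,fy=1.4))
print(env.observe()["position"])
E
```

```text
((362.9721984863281, 305.878662109375), (52.637081146240234, 52.56909942626953), 23.18444061279297)
[(60, array([282.43484419, 124.55901794]), array([0.3627, 0.3058, 0.108 ]))]
[0.42885911 0.30720843 0.25644622]
```

View pics/b1c.png

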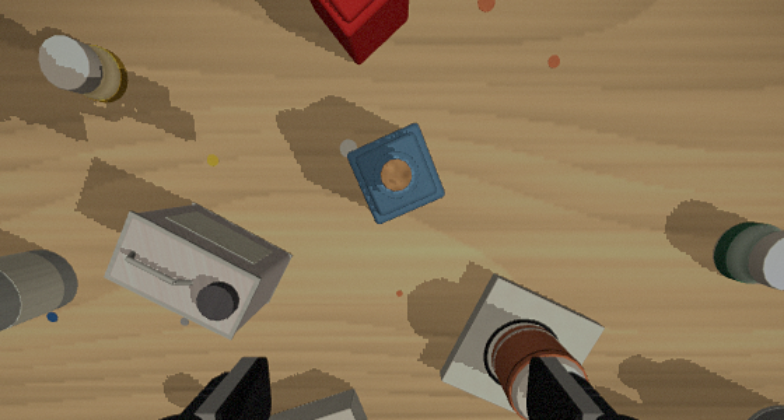

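The picture shows the blue bottle from almost straight above, with its cork at (397,175) and turned about 23°. The jar stands on its large circle (530,355), and the tin is at (190,270). Gripping the bottle.

Request:
move_arm([
  {"slide":[0.033,0,0],"roll":-0.1},
  {"slide":[0.066,-0.001,0.01],"roll":-0.2},
  {"slide":[0.066,-0.001,0.03],"roll":-0.3},
  {"slide":[0.066,-0.001,0.05],"roll":-0.405},
  {"slide":[0.066,-0.001,0.08],"roll":-0.405},
  {"slide":[0.066,-0.001,0.115],"roll":-0.405},
  {"slide":[0.066,-0.001,0.145],"roll":-0.405},
  {"slide":[0.066,-0.001,0.17],"roll":-0.405},
  {"slide":[0.066,-0.001,0.187],"roll":-0.405},
  {"slide":[0.066,-0.001,0.197],"roll":-0.405},
  {"slide":[0.066,-0.001,0.199],"roll":-0.405},
  {"slide":[0.066,-0.001,0.199],"roll":-0.405},
])

```text
t: 24.15
position: [0.3625, 0.3059, 0.0577]
tcp_rot: [-0.0, -0.201, 0.98, -0.0]
ft_force: [0.8, 0.5, 0.5]
width: 0.0855
gripper_force: 0.0
```

Request:
move_arm([
  {"slide":[0,0,0],"roll":0},
  {"slide":[0,0,0],"roll":0},
  {"slide":[0,0,0],"roll":0},
  {"slide":[0,0,0],"roll":0},
  {"slide":[0,0,0],"roll":0},
  {"slide":[0,0,0],"roll":0},
  {"slide":[0,0,0],"roll":0},
  {"slide":[0,0,0],"roll":0},
  {"slide":[0,0,0],"roll":0},
], hand=1, newtons=40)

```text
t: 24.9
position: [0.3631, 0.3061, 0.0594]
tcp_rot: [0.001, -0.201, 0.98, 0.0]
ft_force: [0.4, -1.5, 6.1]
width: 0.0534
gripper_force: 42.0
```

Request:
move_arm([
  {"slide":[0,0,-0.003],"roll":0},
  {"slide":[0,0,-0.01],"roll":0},
  {"slide":[0,0,-0.025],"roll":0},
  {"slide":[0,0,-0.05],"roll":0},
  {"slide":[0,0,-0.08],"roll":0},
  {"slide":[0,0,-0.11],"roll":0},
  {"slide":[0,0,-0.14],"roll":0},
  {"slide":[0,0,-0.165],"roll":0},
  {"slide":[0,0,-0.185],"roll":0},
  {"slide":[0,0,-0.19],"roll":0},
  {"slide":[0,0,-0.19],"roll":0},
])

```text
t: 25.82
position: [0.3627, 0.306, 0.2497]
tcp_rot: [0.001, -0.201, 0.98, 0.001]
ft_force: [0.0, 0.1, -4.4]
width: 0.0534
gripper_force: 43.8
```

Request:
move_arm([
  {"slide":[-0.001,-0.015,0],"roll":0.0},
  {"slide":[-0.0025,-0.045,0],"roll":0.04},
  {"slide":[-0.0045,-0.08,0],"roll":0.08},
  {"slide":[-0.007,-0.115,0],"roll":0.12},
  {"slide":[-0.009,-0.15,0],"roll":0.16},
  {"slide":[-0.011,-0.185,0],"roll":0.2},
  {"slide":[-0.013,-0.22,0],"roll":0.24},
  {"slide":[-0.015,-0.255,0],"roll":0.28},
  {"slide":[-0.017,-0.29,0],"roll":0.32},
  {"slide":[-0.019,-0.325,0],"roll":0.36},
  {"slide":[-0.021,-0.36,0],"roll":0.39},
  {"slide":[-0.0235,-0.4,0],"roll":0.405},
])

```text
t: 26.82
position: [0.5402, -0.0541, 0.246]
tcp_rot: [-0.002, 0.001, 1.0, 0.0]
ft_force: [0.9, 0.6, -4.2]
width: 0.0532
gripper_force: 43.9
```

Request:
move_arm([
  {"slide":[-0.018,-0.035,0],"roll":0},
  {"slide":[-0.035,-0.07,0],"roll":0},
  {"slide":[-0.053,-0.105,0],"roll":0},
  {"slide":[-0.068,-0.135,0],"roll":0},
  {"slide":[-0.08,-0.16,0],"roll":0},
  {"slide":[-0.088,-0.175,0],"roll":0},
  {"slide":[-0.092,-0.184,0],"roll":0},
  {"slide":[-0.092,-0.184,0],"roll":0},
  {"slide":[-0.092,-0.184,0],"roll":0},
  {"slide":[-0.092,-0.184,0],"roll":0},
])

```text
t: 27.65
position: [0.6322, -0.2357, 0.2473]
tcp_rot: [-0.001, 0.0, 1.0, 0.001]
ft_force: [0.5, 0.3, -4.7]
width: 0.0534
gripper_force: 44.0
```

Run:
```python
from h import *
c,im=snap("b2")
print(togo([.634,-.236,.0935],np.pi/2))
hsv,near=cork(im,proj(c,env.observe()["position"]),70)
m=(hsv[...,0]>95)&(hsv[...,0]<125)&(hsv[...,1]>90)&(hsv[...,2]>40)&near
zt=.078+env.observe()["position"][2]-.0585
for k in comps(m,300,30000): print(cv2.minAreaRect(np.array([plane(c,u,zt)[:2] for u in cv2.convexHull(k).reshape(-1,2)],np.float32)*1000))
```

```text
(array([-0.0018, -0.0005,  0.1542]), np.float64(0.00011093316462762459), [[-1.0, -0.0, -0.0], [-0.0, 1.0, 0.0], [0.0, 0.0, -1.0]])
((622.77197265625, -235.06771850585938), (58.27375030517578, 51.98373031616211), 0.4351600408554077)
```

Request:
move_arm([
  {"slide":[-0.001,0,0.02],"roll":0},
  {"slide":[-0.001,0,0.045],"roll":0},
  {"slide":[-0.001,0,0.075],"roll":0},
  {"slide":[-0.001,0,0.1],"roll":0},
  {"slide":[-0.001,0,0.12],"roll":0},
  {"slide":[-0.001,0,0.135],"roll":0},
  {"slide":[-0.001,0,0.145],"roll":0},
  {"slide":[-0.001,0,0.15],"roll":0},
  {"slide":[-0.001,0,0.152],"roll":0},
  {"slide":[-0.001,0,0.152],"roll":0},
  {"slide":[-0.001,0,0.152],"roll":0},
  {"slide":[-0.001,0,0.152],"roll":0},
])

```text
t: 28.7
position: [0.6348, -0.2372, 0.0975]
tcp_rot: [0.001, 0.0, 1.0, -0.0]
ft_force: [-0.0, -0.1, -4.3]
width: 0.0531
gripper_force: 44.0
```

Request:
move_arm([
  {"slide":[0,0,0.001],"roll":0},
  {"slide":[0,0,0.0015],"roll":0},
  {"slide":[0,0,0.002],"roll":0},
  {"slide":[0,0,0.0025],"roll":0},
  {"slide":[0,0,0.0025],"roll":0},
])

```text
t: 29.12
position: [0.6343, -0.2371, 0.0946]
tcp_rot: [0.0, 0.0, 1.0, -0.0]
ft_force: [-2.0, -0.1, 4.1]
width: 0.0533
gripper_force: 44.9
```

Request:
move_arm([
  {"slide":[0,0,0],"roll":0},
  {"slide":[0,0,0],"roll":0},
  {"slide":[0,0,0],"roll":0},
  {"slide":[0,0,0],"roll":0},
  {"slide":[0,0,0],"roll":0},
  {"slide":[0,0,0],"roll":0},
  {"slide":[0,0,-0.03],"roll":0},
  {"slide":[0,0,-0.07],"roll":0},
  {"slide":[0,0,-0.11],"roll":0},
  {"slide":[0,0,-0.15],"roll":0},
  {"slide":[0,0,-0.17],"roll":0},
  {"slide":[0,0,-0.17],"roll":0},
], hand=0)

```text
t: 30.12
position: [0.6367, -0.2379, 0.2703]
tcp_rot: [0.004, 0.0, 1.0, -0.002]
ft_force: [-0.2, 0.5, 0.0]
width: 0.0853
gripper_force: 0.0
```

Run:
```python
from h import *
c,im=snap("b3")
hsv,near=cork(im,proj(c,[.634,-.236,.1]),80)
m=(hsv[...,0]>95)&(hsv[...,0]<125)&(hsv[...,1]>90)&(hsv[...,2]>40)&near
for k in comps(m,600,30000): print(cv2.minAreaRect(np.array([plane(c,u,.113)[:2] for u in cv2.convexHull(k).reshape(-1,2)],np.float32)*1000))
m=(hsv[...,0]<20)&(hsv[...,1]>80)&near
print([(cen(q),plane(c,cen(q),.143).round(4)) for q in comps(m,60,3000)])
print(togo([.50,.165,.28]))
```

```text
((629.488037109375, -236.9409637451172), (59.54604721069336, 52.54758071899414), 0.009280839003622532)
[(array([285.33736559, 197.11155914]), array([ 0.6327, -0.2369,  0.143 ])), (array([305.19918145, 228.7680764 ]), array([ 0.6618, -0.2191,  0.143 ]))]
(array([ 0.1358,  0.4024, -0.0144]), None, [[-1.0, 0.0, 0.01], [0.0, 1.0, -0.0], [-0.01, -0.0, -1.0]])
```

Request:
move_arm([
  {"slide":[0.135,0.4,-0.01],"roll":0},
  {"slide":[0.135,0.4,-0.01],"roll":0},
  {"slide":[0.135,0.4,-0.01],"roll":0},
  {"slide":[0.135,0.4,-0.01],"roll":0},
  {"slide":[0.135,0.4,-0.01],"roll":0},
  {"slide":[0.135,0.4,-0.01],"roll":0},
  {"slide":[0.135,0.4,-0.01],"roll":0},
  {"slide":[0.135,0.4,-0.01],"roll":0},
  {"slide":[0.135,0.4,-0.01],"roll":0},
  {"slide":[0.135,0.4,-0.01],"roll":0},
  {"slide":[0.135,0.4,-0.01],"roll":0},
  {"slide":[0.135,0.4,-0.01],"roll":0},
])

```text
t: 31.17
position: [0.4979, 0.1652, 0.2725]
tcp_rot: [-0.001, -0.002, 1.0, -0.0]
ft_force: [-0.0, -1.0, -0.6]
width: 0.0859
gripper_force: 0.0
```

Request:
move_arm([
  {"slide":[0,0,0],"roll":0},
  {"slide":[0,0,0],"roll":0},
  {"slide":[0,0,0],"roll":0},
])

```text
t: 31.42
position: [0.4997, 0.1618, 0.2733]
tcp_rot: [-0.0, 0.001, 1.0, -0.0]
ft_force: [-0.0, 0.3, -0.5]
width: 0.0855
gripper_force: 0.0
```

Run:
```python
from h import *
c,im=snap("t1");print(env.observe()["position"])
cv2.imwrite("pics/t1c.png",im)
```

```text
[0.49975143 0.16178942 0.27341773]
```

View pics/t1c.png

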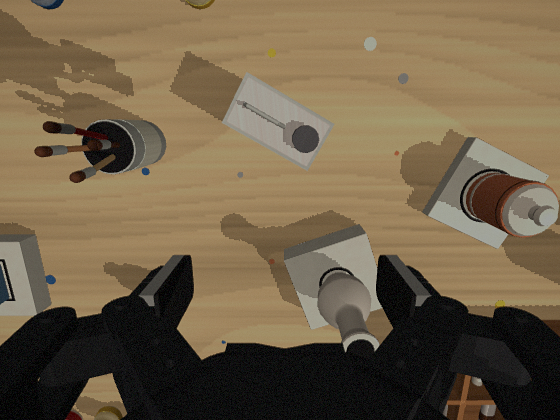

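The picture shows the tin straight below the camera, its top's corners near (222,125), (249,75), (333,128) and (305,168), and its cap at (301,139). The vase stands on its circle at (343,300), and the jar is at (500,200). The brush pot is at (120,145).

Run:
```python
from h import *
c,im=load("t1");hsv=cv2.cvtColor(im,cv2.COLOR_BGR2HSV);yy,xx=np.mgrid[:420,:560]
m=(hsv[...,1]<70)&(np.hypot(xx-278,yy-120)<75)&(hsv[...,2]>90)
k=max(comps(m,500,30000),key=cv2.contourArea);h=cv2.convexHull(k).reshape(-1,2)
w=np.array([plane(c,u,.096)[:2] for u in h],np.float32)*1000;print("tin top",cv2.minAreaRect(w),cv2.boxPoints(cv2.minAreaRect(h.astype(np.float32))).round(0).tolist())
obs=[]
for n,g in(("t1",(301,139)),("w1",(173,133))):
    c2,i2=load(n);m=(cv2.cvtColor(i2,cv2.COLOR_BGR2GRAY)<75)&(np.hypot(xx-g[0],yy-g[1])<20)
    q=max(comps(m,80,3000),key=cv2.contourArea);e=cv2.minEnclosingCircle(q);print(n,e);obs.append((c2,e[0]))
X,r=tri(obs);print("cap",X.round(4),r)
```

```text
tin top ((432.4216003417969, 156.05380249023438), (96.51545715332031, 52.79262161254883), 60.74183654785156) [[218.0, 120.0], [246.0, 71.0], [335.0, 123.0], [306.0, 172.0]]
t1 ((304.7105407714844, 138.7030029296875), 13.548349380493164)
w1 ((172.39796447753906, 133.4591827392578), 13.837409019470215)
cap [0.4469 0.182  0.103 ] 0.15579811857485573
```

Request:
move_arm([
  {"slide":[0.035,-0.003,0],"roll":-0.12},
  {"slide":[0.067,-0.006,0],"roll":-0.24},
  {"slide":[0.067,-0.006,0],"roll":-0.36},
  {"slide":[0.067,-0.006,0.01],"roll":-0.48},
  {"slide":[0.067,-0.006,0.02],"roll":-0.6},
  {"slide":[0.067,-0.006,0.03],"roll":-0.72},
  {"slide":[0.067,-0.006,0.04],"roll":-0.84},
  {"slide":[0.067,-0.006,0.06],"roll":-0.96},
  {"slide":[0.067,-0.006,0.08],"roll":-1.06},
  {"slide":[0.067,-0.006,0.1],"roll":-1.06},
  {"slide":[0.067,-0.006,0.11],"roll":-1.06},
  {"slide":[0.067,-0.006,0.11],"roll":-1.06},
])

```text
t: 32.47
position: [0.4313, 0.156, 0.1619]
tcp_rot: [-0.002, -0.504, 0.864, 0.0]
ft_force: [-0.4, -0.3, -0.4]
width: 0.0856
gripper_force: 0.0
```

Run:
```python
from h import *
print(togo([.4324,.156,.062],np.radians(150.74)))
```

```text
(array([-0.0008, -0.0012,  0.0999]), np.float64(-0.003057156297927577), [[-0.49, -0.87, -0.0], [-0.87, 0.49, -0.0], [0.0, 0.0, -1.0]])
```

Request:
move_arm([
  {"slide":[0,0,0.025],"roll":0},
  {"slide":[0,0,0.05],"roll":0},
  {"slide":[0,0,0.075],"roll":0},
  {"slide":[0,0,0.093],"roll":0},
  {"slide":[0,0,0.1],"roll":0},
  {"slide":[0,0,0.1],"roll":0},
  {"slide":[0,0,0.1],"roll":0},
])

```text
t: 33.05
position: [0.4331, 0.1572, 0.0646]
tcp_rot: [0.0, -0.505, 0.863, -0.0]
ft_force: [0.3, 0.6, -0.0]
width: 0.0854
gripper_force: 0.0
```

Request:
move_arm([
  {"slide":[0,0,0],"roll":0},
  {"slide":[0,0,0],"roll":0},
  {"slide":[0,0,0],"roll":0},
  {"slide":[0,0,0],"roll":0},
  {"slide":[0,0,0],"roll":0},
  {"slide":[0,0,0],"roll":0},
  {"slide":[0,0,0],"roll":0},
  {"slide":[0,0,0],"roll":0},
  {"slide":[0,0,0],"roll":0},
], hand=1, newtons=45)

```text
t: 33.8
position: [0.4333, 0.1574, 0.0649]
tcp_rot: [0.001, -0.505, 0.863, -0.0]
ft_force: [-0.0, -0.6, 7.8]
width: 0.0514
gripper_force: 46.1
```

Request:
move_arm([
  {"slide":[0,0,-0.003],"roll":0},
  {"slide":[0,0,-0.01],"roll":0},
  {"slide":[0,0,-0.025],"roll":0},
  {"slide":[0,0,-0.05],"roll":0},
  {"slide":[0,0,-0.08],"roll":0},
  {"slide":[0,0,-0.11],"roll":0},
  {"slide":[0,0,-0.14],"roll":0},
  {"slide":[0,0,-0.17],"roll":0},
  {"slide":[0,0,-0.19],"roll":0},
  {"slide":[0,0,-0.2],"roll":0},
  {"slide":[0,0,-0.2],"roll":0},
])

```text
t: 34.72
position: [0.4332, 0.1575, 0.2661]
tcp_rot: [0.002, -0.505, 0.863, -0.0]
ft_force: [0.4, 0.7, -3.8]
width: 0.0516
gripper_force: 48.2
```

Request:
move_arm([
  {"slide":[0.012,-0.0095,0],"roll":0.03},
  {"slide":[0.036,-0.0285,0],"roll":0.1},
  {"slide":[0.06,-0.0475,0],"roll":0.19},
  {"slide":[0.084,-0.0665,0],"roll":0.28},
  {"slide":[0.11,-0.087,0],"roll":0.37},
  {"slide":[0.136,-0.108,0],"roll":0.46},
  {"slide":[0.162,-0.1285,0],"roll":0.56},
  {"slide":[0.188,-0.149,0],"roll":0.66},
  {"slide":[0.214,-0.17,0],"roll":0.76},
  {"slide":[0.24,-0.19,0],"roll":0.86},
  {"slide":[0.266,-0.211,0],"roll":0.96},
  {"slide":[0.292,-0.2315,0],"roll":1.031},
])

```text
t: 35.72
position: [0.4902, -0.2121, 0.2616]
tcp_rot: [-0.001, -0.011, 1.0, 0.001]
ft_force: [1.7, 1.4, -3.2]
width: 0.0515
gripper_force: 48.1
```

Request:
move_arm([
  {"slide":[0,-0.02,0],"roll":0},
  {"slide":[0,-0.02,0],"roll":0},
  {"slide":[0,-0.02,0],"roll":0},
])

```text
t: 35.97
position: [0.4907, -0.2311, 0.2616]
tcp_rot: [-0.002, -0.013, 1.0, 0.001]
ft_force: [-0.3, 0.6, -3.8]
width: 0.0515
gripper_force: 48.6
```

Run:
```python
from h import *
print(env.observe()["position"],togo([.5324,-.4465,.265],np.radians(91.67)))
```

```text
[ 0.4907483  -0.23111734  0.26164455] (array([-0.036 , -0.2164, -0.0039]), np.float64(-0.0028309152371686075), [[-1.0, -0.03, -0.0], [-0.03, 1.0, 0.0], [0.0, 0.0, -1.0]])
```

Request:
move_arm([
  {"slide":[-0.003,-0.018,0],"roll":0},
  {"slide":[-0.009,-0.053,0],"roll":0},
  {"slide":[-0.015,-0.088,0],"roll":0},
  {"slide":[-0.021,-0.123,0],"roll":0},
  {"slide":[-0.026,-0.155,0],"roll":0},
  {"slide":[-0.031,-0.183,0],"roll":0},
  {"slide":[-0.034,-0.203,0],"roll":0},
  {"slide":[-0.036,-0.214,0],"roll":0},
  {"slide":[-0.036,-0.216,0],"roll":0},
  {"slide":[-0.036,-0.216,0],"roll":0},
  {"slide":[-0.036,-0.216,0],"roll":0},
  {"slide":[-0.036,-0.216,0],"roll":0},
])

```text
t: 36.97
position: [0.5339, -0.444, 0.2637]
tcp_rot: [-0.0, -0.015, 1.0, 0.0]
ft_force: [-0.1, -0.5, -2.8]
width: 0.0513
gripper_force: 48.9
```

Run:
```python
from h import *
print(togo([.5324,-.4465,.0848],np.radians(91.67)));c,im=snap("t2");S=env.camera("scene")
cv2.imwrite("pics/t2m.png",np.hstack([cv2.resize(im,None,fx=.8,fy=.8),cv2.resize(S[100:300,80:260],(302,336))]))
```

```text
(array([ 0.0015, -0.0026,  0.1789]), np.float64(0.00015327712469681565), [[-1.0, -0.03, -0.0], [-0.03, 1.0, 0.0], [0.0, 0.0, -1.0]])
```

View pics/t2m.png

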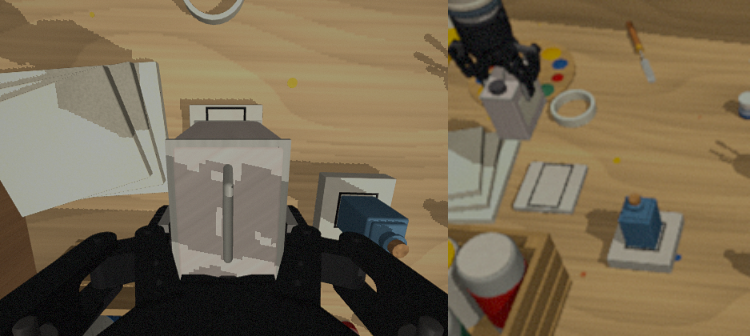

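The tin hangs straight above the rectangle plinth, whose far edge shows at (225,113), aligned with its outline. The bottle stands on its square.

Request:
move_arm([
  {"slide":[0.001,-0.002,0.02],"roll":0},
  {"slide":[0.001,-0.002,0.05],"roll":0},
  {"slide":[0.001,-0.002,0.08],"roll":0},
  {"slide":[0.001,-0.002,0.11],"roll":0},
  {"slide":[0.001,-0.002,0.135],"roll":0},
  {"slide":[0.001,-0.002,0.155],"roll":0},
  {"slide":[0.001,-0.002,0.167],"roll":0},
  {"slide":[0.001,-0.002,0.173],"roll":0},
  {"slide":[0.001,-0.002,0.175],"roll":0},
  {"slide":[0.001,-0.002,0.175],"roll":0},
  {"slide":[0.001,-0.002,0.175],"roll":0},
  {"slide":[0.001,-0.002,0.175],"roll":0},
])

```text
t: 38.07
position: [0.5337, -0.4483, 0.0904]
tcp_rot: [0.001, -0.014, 1.0, -0.001]
ft_force: [0.1, -0.0, -3.3]
width: 0.0516
gripper_force: 49.0
```

Request:
move_arm([
  {"slide":[0,0,0.001],"roll":0},
  {"slide":[0,0,0.0015],"roll":0},
  {"slide":[0,0,0.002],"roll":0},
  {"slide":[0,0,0.0025],"roll":0},
  {"slide":[0,0,0.0025],"roll":0},
])

```text
t: 38.48
position: [0.5329, -0.4477, 0.0862]
tcp_rot: [-0.0, -0.014, 1.0, 0.0]
ft_force: [0.3, 0.5, -3.5]
width: 0.0516
gripper_force: 49.0
```

Request:
move_arm([
  {"slide":[0,0,0.0007],"roll":0},
  {"slide":[0,0,0.0014],"roll":0},
  {"slide":[0,0,0.002],"roll":0},
  {"slide":[0,0,0.002],"roll":0},
  {"slide":[0,0,0.002],"roll":0},
])

```text
t: 38.9
position: [0.533, -0.4477, 0.085]
tcp_rot: [0.0, -0.014, 1.0, -0.0]
ft_force: [-3.0, 1.5, 6.2]
width: 0.0516
gripper_force: 49.8
```

Request:
move_arm([
  {"slide":[0,0,0],"roll":0},
  {"slide":[0,0,0],"roll":0},
  {"slide":[0,0,0],"roll":0},
  {"slide":[0,0,0],"roll":0},
  {"slide":[0,0,0],"roll":0},
  {"slide":[0,0,0],"roll":0},
  {"slide":[0,0,-0.03],"roll":0},
  {"slide":[0,0,-0.07],"roll":0},
  {"slide":[0,0,-0.11],"roll":0},
  {"slide":[0,0,-0.15],"roll":0},
  {"slide":[0,0,-0.19],"roll":0},
  {"slide":[0,0,-0.19],"roll":0},
], hand=0)

```text
t: 39.9
position: [0.5359, -0.4501, 0.2841]
tcp_rot: [0.005, -0.014, 1.0, -0.004]
ft_force: [0.9, -0.3, 1.4]
width: 0.0855
gripper_force: 0.0
```

Request:
move_arm([
  {"slide":[-0.06,0.02,0],"roll":0},
  {"slide":[-0.06,0.02,0],"roll":0},
  {"slide":[-0.06,0.02,0],"roll":0},
  {"slide":[-0.06,0.02,0],"roll":0},
  {"slide":[-0.06,0.02,0],"roll":0},
])

```text
t: 40.32
position: [0.5918, -0.426, 0.2737]
tcp_rot: [-0.001, -0.014, 1.0, 0.0]
ft_force: [-0.9, 0.5, 1.1]
width: 0.0855
gripper_force: 0.0
```

Run:
```python
from h import *
c,im=snap("t3");S=env.camera("scene")
hsv=cv2.cvtColor(im,cv2.COLOR_BGR2HSV);yy,xx=np.mgrid[:420,:560]
print([proj(c,[.5307+a,-.4465+b,.116]).round(0).tolist() for a,b in((-.048,-.026),(-.048,.026),(.048,.026),(.048,-.026))])
g=cv2.cvtColor(im,cv2.COLOR_BGR2GRAY);p0=proj(c,[.5607,-.4456,.129]);m=(g<75)&(np.hypot(xx-p0[0],yy-p0[1])<25)
print("cap exp",[round(v,1) for v in p0],[(cv2.minEnclosingCircle(q),plane(c,cv2.minEnclosingCircle(q)[0],.127).round(4)) for q in comps(m,80,3000)])
x,y=[int(v) for v in proj(c,[.53,-.446,.116])]
cv2.imwrite("pics/t3m.png",np.hstack([im[:300,150:450],cv2.resize(S[120:290,100:460],(480,300))]))
```

```text
[[234.0, 72.0], [293.0, 74.0], [290.0, 182.0], [235.0, 180.0]]
cap exp [np.float64(262.8), np.float64(164.0)] [(((262.3235168457031, 162.96405029296875), 14.218337059020996), array([ 0.56  , -0.4462,  0.127 ]))]
```

View pics/t3m.png

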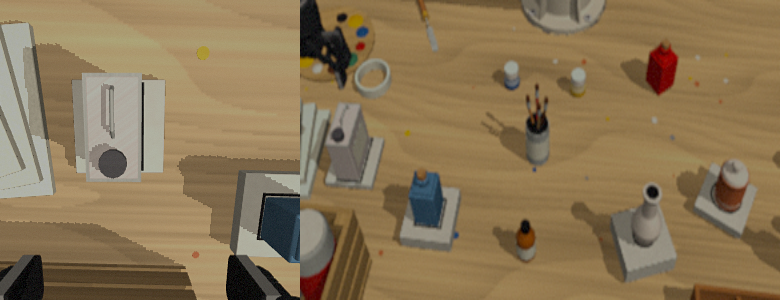

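The left view shows the tin on its rectangle, with its cap (112,163) within 1 mm of where it should be. The scene view shows all four objects upright on their plinths and both bystanders undisturbed. Handing in.

```bash
python3 -c "
from plant import env;print(env.job_done())"
```

```text
the job is handed in; nothing more can be done
None
```

The vase, lidded jar, square bottle and oblong tin each stand upright on their own traced outlines, all measured within about 3 mm; the brush pot and varnish bottle looked untouched in the last picture, and I handed the job in at about 40 s (no verdict was returned).

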